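# Step the clay extruder's die turret to the strip die

### The arm

A 6-joint arm with a two-finger parallel gripper is mounted at the origin on a cart in front of the work surface, level with it; the furniture and walls round the work are solid. World frame = base frame: x ahead of the robot, y to its left, z up, the work surface at z = 0. Lengths are in mm, angles in rad, forces in N, time in s.
With the tool pointing down it reaches from about 300 to 775 mm from the base axis. Payload 14.6 kg.
Tool frame: the origin (TCP) lies at the very end of the fingers, on their centre line; the grasp point (between the pads) lies 19 mm behind it; z points along the fingers, y is the line along which they close (so a half turn about z gives the same grasp; the last joint's range is limited). The gripper opens to 94 mm and grips with 3 to 60 N. Pads are 16 mm wide; open, the fingers measure 119 mm over their backs; the gripper's body (75 mm by 177 mm) begins 78 mm behind the grasp point.
Start: joints at [1.267, 0.3, 1.521, -0, 1.321, -0.067], TCP at [129.024, 534.642, 168.246] pointing down, gripper open.
Joint ranges: [-3.03, 3.03], [-0.79, 2.21], [0.23, 2.52], [-1.04, 4.18], [0, 3.07], [-2.55, 2.55]. Speed limits (rad/s): [2.22, 2.22, 2.57, 3.14, 3.14, 3.14].

### API

Orientations are given as [roll, pitch, yaw] about the fixed x, y, z axes, in that order (R = Rz(yaw) Ry(pitch) Rx(roll)).
In Python, from cell import manip, eyes, ticket gives the robot as it stands. The module is installed in compiled form; this text tells all that it offers.
- The arm moves only by the tool arm_command, never from a script. Its argument "plan" is a list of rows, each a list of 5 numbers: the opening, from -1 (shut) to 1 (fully open), then the shift along the tool's x, y, z in m, then the turn about the tool's z in rad. In form: [[jaw, dx, dy, dz, roll], ...]. A call has 1 to 20 rows; each row shifts and turns the commanded pose from where the row before left it, along the tool's axes as they then stand; what a row does not reach is not made up. A row lasts 1/8 s, in which the tool goes at most 62.5 mm and 10.7 degrees, less where a joint would pass 70% of its speed; a pose out of reach is approached as far as the arm can. A call is refused whole if a number of a shift passes 0.0625 or a number of a turn 0.188, either way. A call with a gripper value outside its range is refused whole. The fingers move at their own pace and stop on an object; "newtons" is the grip in N (left out, the last holds). Time passes only in rows, so rows that do not move let the fingers close. It gives the time, the measured TCP pose, the force, the opening and the grip force at its end, in the units of the state.
- manip.read_state(): the state, without advancing time (a new reading comes with each control period).
- eyes.camera(name): name is "scene" or "side" or "wrist"; returns a dict with "img" (400x640x3 uint8, blue, green, red), "z_map" (400x640 float32, mm along the optical axis (not along the pixel's ray), 0 where there is no reading), "fx", "fy", "cx", "cy" (pixels), "eye" and "orientation" of the camera in the world. Camera axes: x right, y down, z forward; pixel columns grow to the right and rows downward; lengths in mm; the calibration is good to about 2 mm. The wrist camera is an equidistant fisheye: a pixel r from the principal point sees the ray r / f radians off the axis. A picture is of the moment at which its call begins.
- ticket.sign_off(): hands the job in; it is judged then, once.
The state is a dict: "clock": time; "joints": joint angles; "qd": joint speeds; "effort": joint torques, N m; "eef_pos": TCP position; "eef_rot": TCP orientation; "wrist_force": force on the tool from outside, world axes, zero at the start; "moment": the same for the moment, N m; "finger_gap": finger opening in mm; "finger_force": force on a finger pad.
Only numpy, scipy, OpenCV 4.12 (cv2) and the standard library are available. Lean on these libraries where they do the work, as an engineer would, in place of code of your own. Each camera call takes 0.05 s, during which the arm holds its last target. There are 200 camera calls.

### The job

Set the clay extruder for pulling strap handles: push the tabs on its die turret with the fingertips to step it round until the strip die (the one with the long narrow slot) clicks in straight under the filling mouth, either way round. Only push: do not grip the tabs, do not lift, tip or shove the extruder along the table, and leave the other things on the table where they are.

Things in the scene. Friction and masses are not known exactly. Their poses are not given: they have to be found in the camera images.
- mouth (a point): Centre of the top rim of the extruder's filling mouth: an open dark steel collar 56 mm across outside, 46 mm inside, 20 mm high, on a short arm from the central post. Its rim is 105 mm above the table, its foot 9 mm above the dies; 56 mm from the post's axis. A die is under the mouth when its centre lies straight below this point.
- hub (a point): Top of the central post, 112 mm above the table and the extruder's highest part, on the vertical axis about which the turret turns.
- strip_die (a point): Centre of the strip die's face, 76 mm above the table: of the six round steel dies (40 mm across, 56 mm from the axis, 60 degrees apart) the one with one long narrow slot, 32 x 8 mm, across the radius. The others, counter-clockwise from above: round hole 22 mm; three small holes; square hole 19 mm; cross; blank with a dimple.
- turret (a joint): Angle of the turret, an aluminium disc 170 mm across, top 74 mm above the table. 0 or any full turn: strip die under the mouth; grows counter-clockwise seen from above. Turns endlessly both ways, stays where left; a spring detent pulls it home every 60 degrees from within about 6 degrees. About 2 N at a tab moves it out of or into a click, under 1 N between.
- tab_0 (a point): Centre of the upright tab outside the strip die, 84 mm up, 100 mm from the axis. Each die has such a tab on its own radius: an aluminium plate 30 mm long along the radius (85 to 115 mm from the axis), 8 mm thick, 66 to 102 mm above the table, 28 mm above the disc. Push the flat side along the circle. All six are alike, any may be pushed; 90 mm of room between neighbours.
- tab_1 (a point): The same point of the tab 60 degrees counter-clockwise from tab_0, seen from above.
- tab_2 (a point): The same point of the tab 120 degrees counter-clockwise from tab_0, seen from above.
- tab_3 (a point): The same point of the tab 180 degrees counter-clockwise from tab_0, seen from above.
- tab_4 (a point): The same point of the tab 240 degrees counter-clockwise from tab_0, seen from above.
- tab_5 (a point): The same point of the tab 300 degrees counter-clockwise from tab_0, seen from above.
- extruder: The extruder: dark steel stand, 5 kg, loose on the table and held by its weight only; base 190 x 160 mm. Origin on the table under the post, x axis towards the mouth, which points away from the robot, up to 45 degrees to either side.
- masking_tape: Bystander: roll of masking tape lying flat, 96 mm across, 25 mm high; origin at the centre of its underside. Leave it alone.
- stamp_block: Bystander: small wooden stamp with a knob, 34x34 mm, 58 mm high; origin at the centre of its underside. Leave it alone.
- pinch_pot: Bystander: grey clay pinch pot, 75x68 mm, 44 mm high; origin at the centre of its underside. Leave it alone.
- ring_cutter: Bystander: tin ring cutter, 70 mm across, 24 mm high; origin at the centre of its underside. Leave it alone.
- kidney_rib: Bystander: flat wooden kidney-shaped rib, 62x100 mm, 8 mm thick; origin at the centre of its underside. Leave it alone.

How it is judged (in metres and radians):
At the end, for the whole second after the job is handed in: The strip die's centre is within 5 mm (sideways) of the point below the centre of the filling mouth, the turret is at rest, and the extruder stands upright within 15 mm of where it stood (horizontal distance between strip_die and mouth below 0.005 m and velocity of joint turret between -0.05 and 0.05 rad/s and distance of extruder from where it was at the start of the episode below 0.015 m and angle between extruder's own z axis and vertical below 0.05 rad); the robot touches nothing.
It fails at once if the extruder is shoved more than 15 mm, lifted or tipped (distance of extruder from where it was at the start of the episode above 0.015 m or angle between extruder's own z axis and vertical above 0.08 rad).
It fails at once if a tab is gripped between the fingers (contact force between the fingers and anything else above 1 N and ((horizontal distance between the grasp point and tab_0 below 0.01 m and z of the grasp point in the frame of tab_0 below 0.025 m) or (horizontal distance between the grasp point and tab_1 below 0.01 m and z of the grasp point in the frame of tab_1 below 0.025 m) or (horizontal distance between the grasp point and tab_2 below 0.01 m and z of the grasp point in the frame of tab_2 below 0.025 m) or (horizontal distance between the grasp point and tab_3 below 0.01 m and z of the grasp point in the frame of tab_3 below 0.025 m) or (horizontal distance between the grasp point and tab_4 below 0.01 m and z of the grasp point in the frame of tab_4 below 0.025 m) or (horizontal distance between the grasp point and tab_5 below 0.01 m and z of the grasp point in the frame of tab_5 below 0.025 m))).
It fails at once if a bystander is moved more than 20 mm (distance of any of masking_tape, stamp_block, pinch_pot, ring_cutter, kidney_rib from where it was at the start of the episode above 0.02 m).
It also fails if it takes over 64 s, if anything falls off the work surface, if the arm or the gripper's body presses on something with over 40 N, if the wrist force passes 120 N, or if a joint passes its speed limit or range.

## Working session

There is one attempt and no reset: what is moved stays moved. The work goes in short steps, Python scripts to look and compute and a tool call to move; the robot and the scene stay as the last step left them, time stands still between calls to the robot, and variables do not carry over. Pictures are saved under pics/ and viewed, at most 10 in all, crops included, and the job is handed in when it is done.

Besides the shell and the picture viewer there is one more tool, called after ">>>" as a command line: name --pt "numbers of a row" for each row, then --argument value for the rest. arm_command: Moves the arm, as the interface text tells. Its arguments: {"type":"object","properties":{"plan":{"type":"array"},"newtons":{"type":"number"}},"required":["plan"]}

```bash
mkdir -p pics; cat > h.py <<'E'
import numpy as np, cv2
from cell import manip, eyes, ticket
from scipy.spatial.transform import Rotation as R
def rot(c):
    o=np.array(c["orientation"],float)
    return o if o.shape==(3,3) else (R.from_euler('xyz',o).as_matrix() if o.size==3 else R.from_quat(o).as_matrix())
def world(c):
    z=c["z_map"]; v,u=np.mgrid[:z.shape[0],:z.shape[1]]
    p=np.stack([(u-c["cx"])/c["fx"]*z,(v-c["cy"])/c["fy"]*z,z],-1)
    return p@rot(c).T+np.array(c["eye"])
def ray(c,u,v,h):
    d=rot(c)@np.array([(u-c["cx"])/c["fx"],(v-c["cy"])/c["fy"],1]); e=np.array(c["eye"])
    return e+d*(h-e[2])/d[2]
E
python3 - <<'E'
from h import *
for n in ("scene","side"):
    c=eyes.camera(n); cv2.imwrite(f"pics/{n}0.png",c["img"]); print(n,c["eye"],c["orientation"],c["fx"],c["cx"])
    w=world(c); m=(c["z_map"]>0)
    for lo,hi in ((107,116),(100,107),(72,79)):
        k=m&(w[...,2]>lo)&(w[...,2]<hi)&(w[...,0]>250); 
        print(lo,hi,k.sum(), np.median(w[k],0) if k.any() else '')
print(manip.read_state())
E
```

```text
scene [ 297.59998975 -592.11795408  867.52815327] [-2.46918355  0.01459757 -0.49442447] 403.28245601715116 321.5579972808342
107 116 590 [ 643.03899566 -331.31134389  111.63261652]
100 107 743 [642.90438111 -61.51461317 103.34627493]
72 79 3167 [589.03490682 -66.64184976  75.46877628]
side [451.20721895 896.45370774 564.79374801] [-2.03091922 -0.00475036 -2.9997842 ] 452.2687957679968 327.0424994112197
107 116 877 [  894.34613764 -2294.95261917   111.61144735]
100 107 979 [ 702.01701782 -277.66546156  103.14069205]
72 79 2377 [599.372726   -47.14677874  74.93065564]
{'clock': 0.1, 'joints': array([ 1.26741028e+00,  3.00410918e-01,  1.52151424e+00, -1.06158100e-05,
        1.32069262e+00, -6.66085117e-02]), 'qd': array([-0.00029185, -0.0023906 , -0.00120697,  0.00088161, -0.00054362,
       -0.00147785]), 'effort': array([ 1.30506156e-03, -5.32640183e+01, -3.53291953e+01,  7.09858630e-02,
        2.34616647e-02, -6.17613114e-05]), 'eef_pos': array([128.94374964, 534.39329547, 167.74763444]), 'eef_rot': array([-3.14056912e+00, -5.79715754e-05,  2.90481772e+00]), 'wrist_force': array([-0.04311792, -0.10461105,  0.20202253]), 'moment': array([ 0.0309445 , -0.00166517,  0.00474912]), 'finger_force': 0.0, 'finger_gap': 94.18806207807525}
```

View pics/scene0.png

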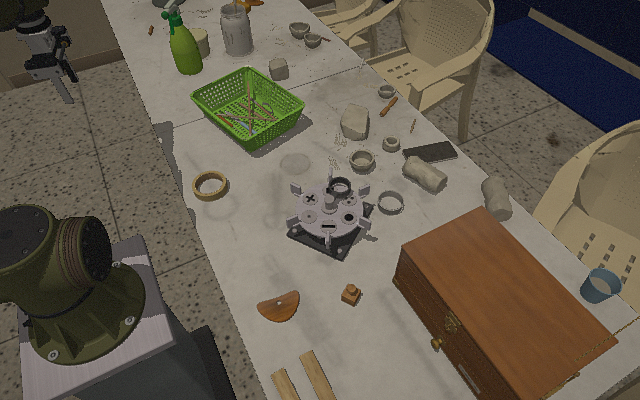

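View pics/side0.png

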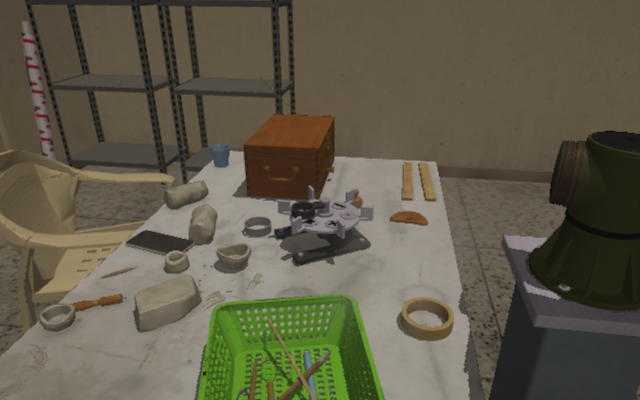

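The scene picture shows the extruder around pixel (330,210), with the mouth collar at about (340,187) and a slot die near (329,226). The side picture shows it at about (320,220). Next I'll enlarge it and measure.

```bash
python3 - <<'E'
from h import *
c=eyes.camera("scene"); w=world(c); im=c["img"]
cv2.imwrite("pics/crop1.png",cv2.resize(im[165:270,275:395],None,fx=6,fy=5.7,interpolation=cv2.INTER_CUBIC)[:600,:720])
for n in ("scene","side"):
    c=eyes.camera(n); w=world(c); near=(np.hypot(w[...,0]-595,w[...,1]+60)<150)&(c["z_map"]>0)
    for lo,hi in ((95,125),):
        k=(near&(w[...,2]>lo)&(w[...,2]<hi)).astype(np.uint8)
        nn,l,s,ce=cv2.connectedComponentsWithStats(k)
        for i in range(1,nn):
            if s[i,4]>3:
                q=w[l==i]; print(n,s[i,4],ce[i].round(),np.median(q,0).round(1),q[:,2].max().round(1),np.ptp(q[:,:2],axis=0).round())
    k=near&(w[...,2]>109); print("hub",k.sum(),w[k].mean(0).round(1))
    k=(near&(w[...,2]>71)&(w[...,2]<77)).astype(np.uint8); q=w[k>0][:,:2].astype(np.float32)
    print("disc",cv2.minEnclosingCircle(q))
E
```

```text
scene 31 [330. 172.] [641.9  24.3 102.6] 106.9 [19. 28.]
scene 320 [336. 191.] [619.8 -49.  105.5] 115.4 [87. 73.]
scene 47 [295. 186.] [542.9  26.7 102.1] 106.5 [20. 27.]
scene 43 [364. 187.] [690.5 -61.2 101.5] 106.2 [28.  9.]
scene 55 [291. 218.] [491.5 -59.3 101.6] 106.0 [28.  9.]
scene 53 [365. 220.] [ 640.9 -147.3  101.1] 105.6 [20. 27.]
scene 47 [327. 236.] [ 540.7 -145.8  102.1] 105.0 [19. 28.]
hub 74 [592.  -59.7 113. ]
disc ((591.7492065429688, -59.84925079345703), 113.57553100585938)
side 26 [311. 189.] [ 637.6 -139.2  100.1] 104.1 [17. 24.]
side 34 [350. 191.] [ 538.9 -140.   100.5] 103.9 [18. 28.]
side 361 [310. 207.] [619.7 -42.9 103.4] 113.4 [86. 69.]
side 48 [284. 202.] [690.5 -57.3  99.2] 103.9 [29. 11.]
side 48 [367. 208.] [490.5 -53.8  99.9] 103.6 [28.  8.]
side 48 [296. 220.] [641.4  33.3 100.2] 103.5 [19. 25.]
side 38 [341. 223.] [541.   33.6 100.8] 104.2 [18. 25.]
hub 48 [589.5 -55.2 111.8]
disc ((588.91943359375, -54.87255859375), 114.56602478027344)
```

View pics/crop1.png

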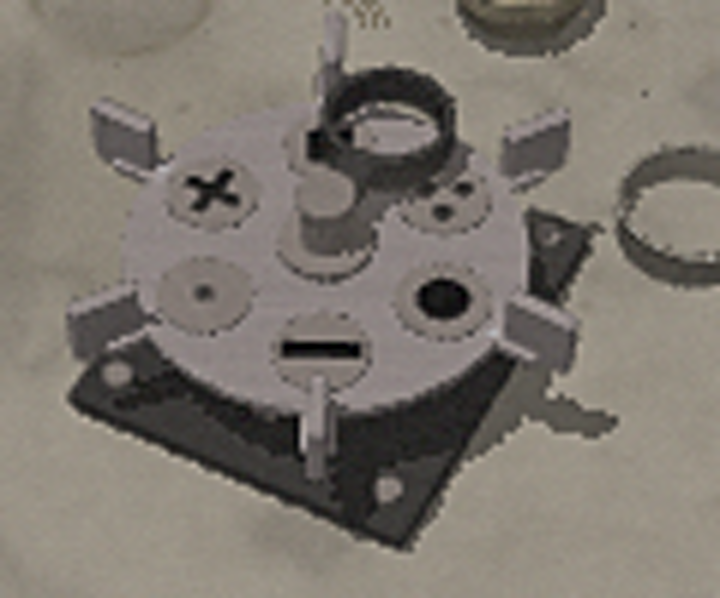

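The crop shows the strip die at crop (320,350), whose tab is at world (541,-146), about -120° from the hub. The mouth collar at crop (390,115) sits between the square die (60°) and the three-hole die (0°). Next: the mouth angle and the bystanders' clearances.

```bash
python3 - <<'E'
from h import *
for n,hub in (("scene",(591.7,-59.8)),("side",(590,-56))):
    c=eyes.camera(n); w=world(c); r=np.hypot(w[...,0]-hub[0],w[...,1]-hub[1])
    z=w[...,2]; k=(r>26)&(r<88)&(z>98)&(z<109); q=w[k][:,:2].astype(np.float32)
    (x,y),rad=cv2.minEnclosingCircle(q); print(n,"mouth",x,y,rad,"r",np.hypot(x-hub[0],y-hub[1]),"ang",np.degrees(np.arctan2(y-hub[1],x-hub[0])))
    # tab angles
    k=((r>84)&(r<118)&(z>95)&(z<109)).astype(np.uint8); nn,l,s,ce=cv2.connectedComponentsWithStats(k)
    a=[np.degrees(np.arctan2(*(np.median(w[l==i],0)[[1,0]]-np.array(hub)[[1,0]]))) for i in range(1,nn) if s[i,4]>10]; print("tabs",np.round(a,1))
    # base outline
    k=(r<150)&(z>6)&(z<40)&(c["img"].max(-1)<90); print("base",cv2.minAreaRect(w[k][:,:2].astype(np.float32)))
    # objects above table near extruder
    k=((r>118)&(r<420)&(z>6)&(z<150)&(w[...,0]>250)).astype(np.uint8); nn,l,s,ce=cv2.connectedComponentsWithStats(k)
    for i in range(1,nn):
        if s[i,4]>25: q=w[l==i]; print(s[i,4],q.min(0).round(),q.max(0).round())
E
```

```text
scene mouth 592.0076904296875 -59.32899856567383 87.2232666015625 r 0.5625973263876739 ang 56.84467712478329
tabs [  59.2  119.    -1.   179.6  -60.8 -120.5]
base ((612.7741088867188, -62.26017761230469), (224.66159057617188, 159.1430206298828), 24.01919174194336)
1079 [469. 260.   6.] [720. 360.  89.]
679 [798. 171.   6.] [895. 279.  45.]
238 [871.  79.   6.] [920. 131.  35.]
1426 [ 855. -112.    6.] [1009.   74.   62.]
457 [738.  44.   6.] [813. 110.  47.]
540 [314. 166.   6.] [408. 264.  30.]
259 [ 734. -115.    6.] [804. -45.  28.]
94 [ 963. -249.   20.] [ 985. -203.   50.]
2856 [ 621. -477.    6.] [ 646. -272.  150.]
294 [ 514. -283.    7.] [ 559. -239.   55.]
837 [ 337. -241.    6.] [ 436. -173.   14.]
793 [ 372. -433.    6.] [ 403. -324.   15.]
412 [ 306. -392.    6.] [ 337. -329.   15.]
side mouth 589.7755126953125 -56.21296310424805 87.74633026123047 r 0.30943146856262527 ang -136.5090518818162
tabs [ -60.7 -121.1   -0.9  178.8   59.5  118.4]
base ((611.7217407226562, -50.53216552734375), (208.97645568847656, 177.46746826171875), 33.20264434814453)
3817 [ 617. -472.    6.] [ 855. -260.  150.]
137 [ 370. -424.    6.] [ 398. -320.   13.]
130 [ 960. -247.    9.] [ 983. -200.   50.]
119 [ 513. -276.    6.] [ 544. -236.   54.]
82 [ 303. -383.    6.] [ 333. -326.   12.]
1912 [ 856. -106.    6.] [1007.  136.   60.]
299 [ 337. -240.    6.] [ 431. -171.   12.]
348 [ 731. -116.    6.] [800. -44.  26.]
685 [736.  48.   6.] [810. 115.  44.]
50 [622.  50.   6.] [645.  65.  20.]
1449 [796. 174.   6.] [891. 289.  43.]
6318 [470. 262.   6.] [720. 364.  88.]
1243 [311. 166.   6.] [406. 265.  28.]
128 [516. 313.   6.] [544. 361.  20.]
121 [549. 329.   6.] [577. 362.  17.]
26 [613. 354.   6.] [630. 362.  11.]
```

```bash
python3 - <<'E'
from h import *
for n,hub in (("scene",(591.7,-59.8)),("side",(590,-56))):
    c=eyes.camera(n); w=world(c); r=np.hypot(w[...,0]-hub[0],w[...,1]-hub[1])
    z=w[...,2]; k=(r>38)&(r<83)&(z>98)&(z<109); q=w[k][:,:2].astype(np.float32)
    (x,y),rad=cv2.minEnclosingCircle(q); print(n,k.sum(),"mouth",x,y,rad,"r",np.hypot(x-hub[0],y-hub[1]),"ang",np.degrees(np.arctan2(y-hub[1],x-hub[0])))
E
```

```text
scene 136 mouth 638.5618896484375 -28.228160858154297 28.537155151367188 r 56.50502392018704 ang 33.96897658400371
side 153 mouth 636.6519165039062 -25.616636276245117 29.540098190307617 r 55.673603302260084 ang 33.075310355658154
```

>>> arm_command --pt "-1 -0.045 -0.031 0 0" --pt "-1 -0.045 -0.031 0 0" --pt "-1 -0.045 -0.031 0 0" --pt "-1 -0.045 -0.031 0 0" --pt "-1 -0.045 -0.031 0 0" --pt "-1 -0.045 -0.031 0 0" --pt "-1 -0.045 -0.031 0 0" --pt "-1 -0.045 -0.031 0 0" --pt "-1 -0.045 -0.031 0 0" --pt "-1 -0.045 -0.031 0 0" --pt "-1 -0.045 -0.031 0 0" --pt "-1 -0.045 -0.031 0 0" --pt "-1 0 0 0 0"

```text
clock: 2.08
eef_pos: [567.9, 43.8, 167.5]
eef_rot: [-3.141, -0.001, 2.901]
wrist_force: [-0.5, -0.5, 1.1]
finger_gap: 0.7
finger_force: 0.0
```

>>> arm_command --pt "-1 0 0 0 0.177" --pt "-1 0 0 0 0.177" --pt "-1 0 0 0 0.177" --pt "-1 0 0 0 0.177" --pt "-1 0 0 0 0.177" --pt "-1 0 0 0 0.177" --pt "-1 0 0 0 0.177" --pt "-1 0 0 0 0.177" --pt "-1 0 0 0 0.177" --pt "-1 0 0 0 0.177" --pt "-1 0 0 0 0.177" --pt "-1 0 0 0 0.177" --pt "-1 0 0 0 0.177" --pt "-1 0 0 0 0.177" --pt "-1 0 0 0 0.177" --pt "-1 0 0 0 0"

```text
clock: 4.08
eef_pos: [566.3, 47.0, 168.4]
eef_rot: [-3.142, -0.0, 0.252]
wrist_force: [0.5, 0.3, -0.1]
finger_gap: 0.4
finger_force: 0.0
```

>>> arm_command --pt "-1 0 0.003 0.025 0" --pt "-1 0 0 0.025 0" --pt "-1 0 0 0.016 0" --pt "-1 0 0 0.01 0" --pt "-1 0 0 0 0"

```text
clock: 4.7
eef_pos: [567.3, 43.6, 92.1]
eef_rot: [-3.141, 0.0, 0.251]
wrist_force: [-0.3, -0.9, 0.5]
finger_gap: 0.7
finger_force: 0.0
```

>>> arm_command --pt "-1 -0.0055 0.00015 0 -0.0524" --pt "-1 -0.0055 0.00015 0 -0.0524" --pt "-1 -0.0055 0.00015 0 -0.0524" --pt "-1 -0.0055 0.00015 0 -0.0524" --pt "-1 -0.0055 0.00015 0 -0.0524" --pt "-1 -0.0055 0.00015 0 -0.0524" --pt "-1 -0.0055 0.00015 0 -0.0524" --pt "-1 -0.0055 0.00015 0 -0.0524" --pt "-1 0 0 0 0"

```text
clock: 5.82
eef_pos: [528.6, 23.9, 93.1]
eef_rot: [3.141, -0.001, 0.669]
wrist_force: [0.4, 0.1, 0.7]
finger_gap: 0.3
finger_force: 0.0
```

```bash
cat >> h.py <<'E'
def status():
    s=manip.read_state(); d=s["eef_pos"][:2]-np.array([590.8,-58]); th=np.degrees(np.arctan2(d[1],d[0]))
    print("pusher r",np.hypot(*d),"th",th,"yaw",np.degrees(s["eef_rot"][2]),"z",s["eef_pos"][2],"q",s["joints"].round(2),s["wrist_force"].round(1),s["clock"])
    for n,hub in (("scene",(591.7,-59.8)),("side",(590,-56))):
        c=eyes.camera(n); w=world(c); x,y=w[...,0]-hub[0],w[...,1]-hub[1]; r=np.hypot(x,y); z=w[...,2]
        k=((r>84)&(r<118)&(z>95)&(z<107)).astype(np.uint8); nn,l,t,ce=cv2.connectedComponentsWithStats(k)
        a=[(round(float(np.degrees(np.arctan2(np.median(y[l==i]),np.median(x[l==i])))),1),int(t[i,4])) for i in range(1,nn) if t[i,4]>10]
        k=(r<120)&(z>110)&(z<116)&(r<25); print(n,a,"hub",w[k].mean(0).round(1))
        k=(r>38)&(r<83)&(z>98)&(z<109)
        if k.sum()>20:print("mouth",cv2.minEnclosingCircle(w[k][:,:2].astype(np.float32)))
E
python3 -c "
from h import *
status()
c=eyes.camera('side'); cv2.imwrite('pics/s2.png',cv2.resize(c['img'][120:290,220:440],None,fx=3.4,fy=3.4))"
```

```text
pusher r 102.84652263539628 th 127.19265320059021 yaw 38.32802621408948 z 93.14684218383456 q [-0.02  0.33  1.67  0.    1.14  0.88] [0.4 0.1 0.7] 5.825
scene [(59.4, 30), (118.8, 45), (-1.2, 48), (179.5, 57), (-60.9, 53), (-120.5, 46)] hub [591.6 -59.5 112.7]
mouth ((639.6690063476562, -27.87912368774414), 29.651382446289062)
side [(-60.1, 27), (-0.4, 47), (178.4, 46), (59.8, 48), (118.5, 40)] hub [589.8 -55.5 111.7]
mouth ((636.677490234375, -26.714527130126953), 29.651626586914062)
```

View pics/s2.png

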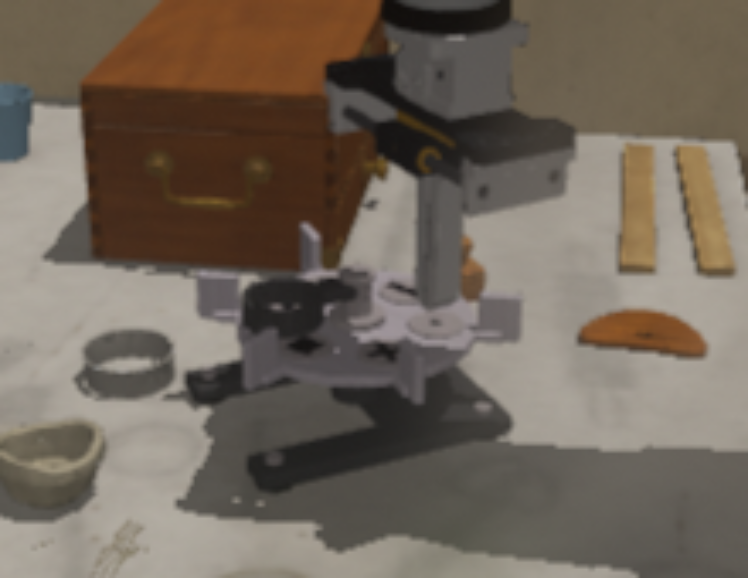

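The crop shows the finger tip at about crop (440,305), over the disc behind the 120° tab. That doesn't match a TCP of (529,24). I'll check by projection.

```bash
python3 - <<'E'
from h import *
s=manip.read_state(); print(s["eef_pos"],s["joints"].round(3))
for n in ("side","scene"):
    c=eyes.camera(n)
    p=rot(c).T@(s["eef_pos"]-np.array(c["eye"])); print(n,"proj tcp",p[0]/p[2]*c["fx"]+c["cx"],p[1]/p[2]*c["fy"]+c["cy"])
    p=rot(c).T@(np.array([542,28,102])-np.array(c["eye"])); print("proj tab",p[0]/p[2]*c["fx"]+c["cx"],p[1]/p[2]*c["fy"]+c["cy"])
    w=world(c); z=w[...,2]; k=(z>120)&(z<150)&(np.hypot(w[...,0]-560,w[...,1]+10)<90)
    if k.any(): print("finger",k.sum(),w[k].min(0).round(),w[k].max(0).round(),np.median(w[k],0).round())
    k=(z>82)&(z<99)&(np.hypot(w[...,0]-545,w[...,1]+10)<60)
    if k.any(): print("tip",k.sum(),w[k].min(0).round(),w[k].max(0).round(),np.median(w[k],0).round())
cv2.imwrite('pics/s3.png',cv2.resize(c['img'][130:270,240:400],None,fx=4.2,fy=4.2))
E
```

```text
[528.64512029  24.13449657  92.65453957] [-0.024  0.329  1.668  0.     1.144  0.879]
side proj tcp 347.25124379258693 225.00974113997722
proj tab 341.0867933191341 221.63715367635493
finger 89 [513.  21. 129.] [540.  42. 150.] [527.  32. 143.]
tip 92 [504. -58.  82.] [591.  45.  99.] [546.  27.  91.]
scene proj tcp 290.6224451241648 190.77111665965043
proj tab 294.47993504701725 185.36483167491392
finger 49 [514.   8. 131.] [543.  29. 150.] [523.  19. 143.]
tip 51 [534. -56.  82.] [587.  40.  99.] [543.  23.  90.]
```

View pics/s3.png

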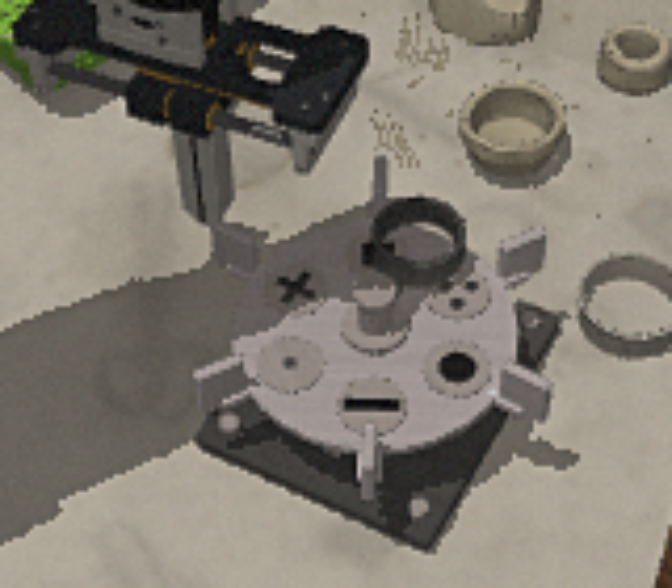

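The scene crop shows the finger bottom at about crop (205,220), above the top of the 120° tab at crop (235,245). The real tip looks higher than the reported TCP, so I'll triangulate it.

```bash
python3 - <<'E'
from h import *
obs={"side":(349.,209.),"scene":(289.,182.)}
A=np.zeros((3,3));b=np.zeros(3)
for n,(u,v) in obs.items():
    c=eyes.camera(n); d=rot(c)@np.array([(u-c["cx"])/c["fx"],(v-c["cy"])/c["fy"],1]); d/=np.linalg.norm(d)
    P=np.eye(3)-np.outer(d,d); A+=P; b+=P@np.array(c["eye"])
    w=world(c); z=w[...,2]
    k=(np.hypot(w[...,0]-528,w[...,1]-24)<22)&(z>60)&(z<180); print(n,np.histogram(z[k],bins=np.arange(60,181,5)))
print("tip",np.linalg.solve(A,b))
E
```

```text
side (array([ 0,  7, 18, 12, 16, 16, 14, 16, 21,  0,  0,  0,  0,  0, 13, 19, 26,
       25, 32, 25, 29, 28, 28, 31]), array([ 60,  65,  70,  75,  80,  85,  90,  95, 100, 105, 110, 115, 120,
       125, 130, 135, 140, 145, 150, 155, 160, 165, 170, 175, 180]))
scene (array([ 0,  3, 12, 16, 11, 15,  9, 12, 25,  0,  0,  0,  0,  0,  6, 11, 17,
       17, 19, 18, 19, 13, 20, 20]), array([ 60,  65,  70,  75,  80,  85,  90,  95, 100, 105, 110, 115, 120,
       125, 130, 135, 140, 145, 150, 155, 160, 165, 170, 175, 180]))
tip [526.01843641  21.08627688 130.56973398]
```

>>> arm_command --pt "-1 0.015 0.0015 0 0" --pt "-1 0.015 0.0015 0 0" --pt "-1 0.0145 0.0015 0 0" --pt "-1 0 0 0 0.15" --pt "-1 0 0 0 0.15" --pt "-1 0 0 0 0.14" --pt "-1 0 0 0 0"

```text
clock: 7.05
eef_pos: [566.5, 48.6, 92.1]
eef_rot: [-3.142, 0.0, 0.23]
wrist_force: [-0.7, 0.0, 0.1]
finger_gap: 0.3
finger_force: 0.0
```

```bash
python3 - <<'E'
from h import *
status(); e=manip.read_state()["eef_pos"]; print(e)
for n in ("side","scene"):
    c=eyes.camera(n); w=world(c); z=w[...,2]; x=w[...,0]-e[0]; y=w[...,1]-e[1]; r=np.hypot(x,y)
    for lo in range(110,300,10):
        k=(r<110)&(z>=lo)&(z<lo+10)&(w[...,1]>-40); 
        if k.any() and n=="side": print(lo,k.sum(),"x",x[k].min().round(),x[k].max().round(),"y",y[k].min().round(),y[k].max().round())
    k=(r<30)&(z>108); print(n,"tip z",z[k].min())
c=eyes.camera("wrist"); cv2.imwrite("pics/w4.png",c["img"])
E
```

```text
pusher r 109.30130730156432 th 102.84470888605735 yaw 13.180061446875904 z 92.12454279534971 q [0.02 0.41 1.55 0.   1.18 1.36] [-0.7  0.   0.1] 7.05
scene [(59.4, 29), (119.6, 49), (-1.1, 44), (179.5, 54), (-60.6, 52), (-120.7, 46)] hub [592.3 -59.  113.2]
mouth ((638.6742553710938, -29.05621337890625), 29.047334671020508)
side [(-60.7, 27), (-121.6, 35), (-0.7, 49), (178.7, 49), (59.4, 47), (118.5, 40)] hub [595.3 -54.7 111.8]
mouth ((638.140869140625, -24.84744644165039), 30.35358238220215)
[566.28832267  48.37888666  92.12135521]
130 24 x -12.0 9.0 y -6.0 14.0
140 44 x -12.0 9.0 y -8.0 17.0
150 43 x -12.0 9.0 y -4.0 20.0
160 42 x -12.0 9.0 y -6.0 16.0
170 48 x -14.0 9.0 y -6.0 17.0
180 48 x -14.0 9.0 y -7.0 16.0
190 37 x -14.0 4.0 y 8.0 17.0
220 50 x -53.0 46.0 y -63.0 87.0
230 199 x -53.0 46.0 y -67.0 88.0
240 217 x -53.0 49.0 y -70.0 87.0
250 227 x -55.0 50.0 y -71.0 94.0
260 421 x -54.0 50.0 y -79.0 94.0
270 254 x -52.0 40.0 y -64.0 92.0
280 124 x -29.0 24.0 y -6.0 46.0
290 123 x -30.0 18.0 y 15.0 47.0
side tip z 131.08191431466662
scene tip z 132.15250362178517
```

View pics/w4.png

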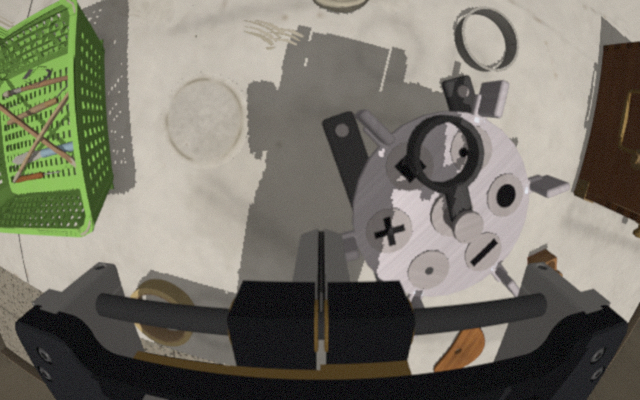

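The wrist picture shows the closed fingers clear at the side of the turret (finger at 320,290; tabs at about 345,245 and 375,130). The cameras put the fingertip at z≈131.5 and the gripper body at about 228 (it should be 189), so the whole tool is about 39 mm higher than reported. I'll lower it by that much and recheck with the cameras.

>>> arm_command --pt "-1 0 0 0.015 0" --pt "-1 0 0 0.015 0" --pt "-1 0 0 0.008 0" --pt "-1 0 0 0 0"

```text
clock: 7.8
eef_pos: [565.6, 48.1, 53.4]
eef_rot: [-3.141, 0.001, 0.229]
wrist_force: [-0.2, -0.8, -0.4]
finger_gap: 0.4
finger_force: 0.0
```

```bash
cat >> h.py <<'E'
def tip(lo=78):
    e=manip.read_state()["eef_pos"]; print("eef",e)
    for n in ("side","scene"):
        c=eyes.camera(n); w=world(c); z=w[...,2]; x=w[...,0]-e[0]; y=w[...,1]-e[1]
        # column of finger: from 170 down, lowest z of component
        k=((np.hypot(x,y)<26)&(z>lo)&(z<185)).astype(np.uint8); nn,l,t,ce=cv2.connectedComponentsWithStats(k)
        i=max(range(1,nn),key=lambda i:t[i,4]); q=w[l==i]; print(n,"finger min z",q[:,2].min(),"x",q[:,0].min()-e[0],q[:,0].max()-e[0],"y",q[:,1].min()-e[1],q[:,1].max()-e[1])
E
python3 -c "
from h import *
tip()"
```

```text
eef [565.57912202  48.07394553  53.38473748]
side finger min z 92.66458726908633 x -13.76726741027403 5.331936347961459 y 3.067436466207269 16.89202602896036
scene finger min z 92.8439527525237 x -11.617571082984796 12.75596503690872 y -15.737674916435466 10.40071551779512
```

>>> arm_command --pt "-1 -0.0057 0.00015 0 -0.0524" --pt "-1 -0.0057 0.00015 0 -0.0524" --pt "-1 -0.0057 0.00015 0 -0.0524" --pt "-1 -0.0057 0.00015 0 -0.0524" --pt "-1 -0.0057 0.00015 0 -0.0524" --pt "-1 -0.0057 0.00015 0 -0.0524" --pt "-1 -0.0057 0.00015 0 -0.0524" --pt "-1 -0.0057 0.00015 0 -0.0524" --pt "-1 0 0 0 0"

```text
clock: 9.02
eef_pos: [525.2, 28.7, 54.8]
eef_rot: [3.141, -0.001, 0.648]
wrist_force: [0.3, -0.2, -0.2]
finger_gap: 0.1
finger_force: 0.0
```

```bash
python3 -c "
from h import *
status(); tip()"
```

```text
pusher r 108.75859929228614 th 127.11454690462999 yaw 37.10609686706748 z 54.79324125461205 q [-0.01  0.37  1.71  0.    1.06  0.91] [ 0.3 -0.2 -0.2] 9.025
scene [(75.4, 25), (15.5, 44), (134.5, 63), (-43.9, 55), (-164.4, 53), (-104.4, 46)] hub [592.3 -59.6 112.7]
mouth ((606.4248657226562, -69.16364288330078), 79.528076171875)
side [(-45.2, 33), (-104.6, 16), (-165.0, 36), (16.1, 48), (76.4, 41), (123.6, 23)] hub [589.1 -55.8 111.8]
mouth ((637.1758422851562, -25.47939109802246), 29.247642517089844)
eef [525.32858881  28.91663265  54.63120735]
side finger min z 78.10064950294515 x -18.26614148914439 12.076455644210569 y -18.253772314174785 22.689930691510494
scene finger min z 78.37340977954193 x -17.006856253757633 14.980346886470443 y -25.72954391718979 6.5646769291864295
```

>>> arm_command --pt "-1 -0.0095 0.0004 0.001 -0.0873" --pt "-1 -0.0095 0.0004 0 -0.0873" --pt "-1 -0.0095 0.0004 0 -0.0873" --pt "-1 -0.0095 0.0004 0 -0.0873" --pt "-1 -0.0095 0.0004 0 -0.0873" --pt "-1 -0.0095 0.0004 0 -0.0873" --pt "-1 -0.0095 0.0004 0 -0.0873" --pt "-1 -0.0095 0.0004 0 -0.0873" --pt "-1 -0.0095 0.0004 0 -0.0873" --pt "-1 -0.0095 0.0004 0 -0.0873" --pt "-1 -0.0095 0.0004 0 -0.0873" --pt "-1 0 0 0 0"

```text
clock: 10.72
eef_pos: [481.9, -62.3, 53.3]
eef_rot: [3.142, 0.0, 1.607]
wrist_force: [0.2, 0.2, -0.1]
finger_gap: 0.3
finger_force: 0.0
```

```bash
python3 -c "
from h import *
status()"
```

```text
pusher r 109.03194470063035 th -177.73742779179776 yaw 92.06684524649427 z 53.276107633849364 q [-0.2   0.29  1.82 -0.    1.03 -0.24] [ 0.2  0.2 -0.1] 10.725
scene [(10.1, 43), (-49.4, 53), (-170.4, 72), (-109.5, 46)] hub [592.  -59.4 113.1]
mouth ((640.4219360351562, -27.504308700561523), 29.101106643676758)
side [(-48.7, 32), (-109.7, 30), (178.8, 65), (10.9, 47), (71.0, 43), (129.6, 47)] hub [590.2 -55.3 111.9]
mouth ((629.2214965820312, -15.97091007232666), 40.498016357421875)
```

>>> arm_command --pt "-1 -0.0095 0.0004 0 -0.0873" --pt "-1 -0.0095 0.0004 0 -0.0873" --pt "-1 -0.0095 0.0004 0 -0.0873" --pt "-1 -0.0095 0.0004 0 -0.0873" --pt "-1 -0.0095 0.0004 0 -0.0873" --pt "-1 -0.0095 0.0004 0 -0.0873" --pt "-1 -0.0095 0.0004 0 -0.0873" --pt "-1 -0.0095 0.0004 0 -0.0873" --pt "-1 -0.0095 0.0004 0 -0.0873" --pt "-1 -0.0095 0.0004 0 -0.0873" --pt "-1 -0.0095 0.0004 0 -0.0873" --pt "-1 -0.0095 0.0004 0 -0.0873" --pt "-1 -0.0057 0.00015 0 -0.0524" --pt "-1 -0.0057 0.00015 0 -0.0524" --pt "-1 0 0 0 0"

```text
clock: 12.7
eef_pos: [550.2, -158.8, 53.1]
eef_rot: [3.142, -0.0, 2.759]
wrist_force: [0.1, -1.1, 0.7]
finger_gap: 0.4
finger_force: 0.0
```

```bash
python3 -c "
from h import *
status()"
```

```text
pusher r 108.69803977297742 th -111.93597296439938 yaw 158.1068952357355 z 53.11787629607798 q [-0.35  0.47  1.57  0.    1.1  -1.53] [ 0.1 -1.1  0.7] 12.7
scene [(135.6, 47), (-44.9, 55), (-164.4, 51)] hub [nan nan nan]
side [(-111.1, 55), (-44.0, 35), (-164.6, 45), (16.0, 48), (135.0, 46), (76.3, 43)] hub [589.3 -55.8 111.9]
mouth ((636.8639526367188, -26.905242919921875), 29.993318557739258)h.py:21: RuntimeWarning: Mean of empty slice.
  k=(r<120)&(z>110)&(z<116)&(r<25); print(n,a,"hub",w[k].mean(0).round(1))
  ret = um.true_divide(
```

>>> arm_command --pt "-1 -0.0038 0.0001 0 -0.0349" --pt "-1 -0.0038 0.0001 0 -0.0349" --pt "-1 -0.0038 0.0001 0 -0.0349" --pt "-1 -0.0038 0.0001 0 -0.0349" --pt "-1 -0.0038 0.0001 0 -0.0349" --pt "-1 -0.0038 0.0001 0 -0.0349" --pt "-1 -0.0038 0.0001 0 -0.0349" --pt "-1 0 0 0 0" --pt "-1 0 0 0 0"

```text
clock: 13.92
eef_pos: [575.7, -165.7, 53.2]
eef_rot: [3.142, -0.0, 3.005]
wrist_force: [1.0, 0.9, 0.8]
finger_gap: 0.4
finger_force: 0.0
```

```bash
python3 -W ignore -c "
from h import *
status()"
```

```text
pusher r 108.7591984239847 th -97.99795124414378 yaw 172.1664593104886 z 53.22544087051377 q [-0.34  0.52  1.49  0.    1.13 -1.78] [1.  0.9 0.8] 13.925
scene [(150.0, 55), (-29.9, 42), (-149.3, 48), (-103.7, 11)] hub [589.6 -58.4 112.8]
side [(-95.1, 55), (-29.1, 37), (-149.7, 40), (31.4, 53), (149.6, 54), (90.7, 36)] hub [589.9 -56.1 111.9]
mouth ((637.2390747070312, -25.851316452026367), 30.290164947509766)
```

>>> arm_command --pt "-1 -0.0019 0 0 -0.0175" --pt "-1 -0.0019 0 0 -0.0175" --pt "-1 0 0 0 0" --pt "-1 0 0 0 0"

```text
clock: 14.52
eef_pos: [579.4, -166.2, 53.2]
eef_rot: [-3.142, -0.0, 3.04]
wrist_force: [-0.1, -0.4, 0.8]
finger_gap: 0.5
finger_force: 0.0
```

>>> arm_command --pt "-1 0.004 0 0 0" --pt "-1 0.01 0 0 0" --pt "-1 0.01 0 0 0" --pt "-1 0 0 -0.03 0" --pt "-1 0 0 -0.05 0" --pt "-1 0 -0.02 -0.05 0" --pt "-1 0 -0.06 0 0" --pt "-1 0 -0.06 0 0" --pt "-1 0 0 0 0"

```text
clock: 15.65
eef_pos: [539.8, -306.2, 182.8]
eef_rot: [-3.141, -0.001, 3.036]
wrist_force: [0.3, 0.3, -1.6]
finger_gap: 0.3
finger_force: 0.0
```

```bash
python3 -W ignore -c "
from h import *
status()
c=eyes.camera('scene'); cv2.imwrite('pics/e5.png',cv2.resize(c['img'][160:265,270:400],None,fx=5.7,fy=5.7,interpolation=cv2.INTER_CUBIC))"
```

```text
pusher r 253.42628543926938 th -101.60652591599194 yaw 173.94538156920325 z 182.75610888231154 q [-0.57  0.45  1.28 -0.    1.41 -2.04] [ 0.3  0.3 -1.6] 15.65
scene [(153.9, 47), (-146.7, 49), (-88.2, 17)] hub [585.1 -67.2 112.1]
side [(-87.2, 24), (-27.2, 42), (-147.3, 42), (34.0, 49), (153.0, 49), (93.4, 34)] hub [589.8 -55.7 111.8]
mouth ((636.021484375, -25.451446533203125), 30.117916107177734)
```

View pics/e5.png

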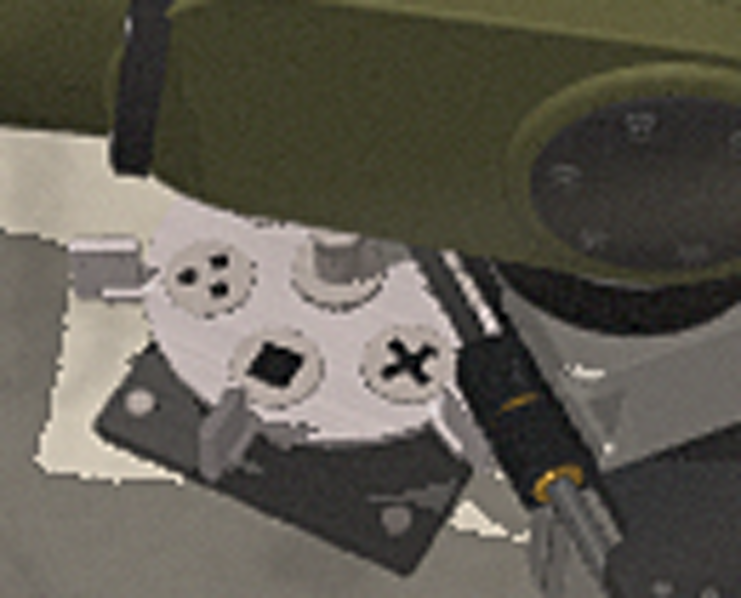

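The crop shows the square die at crop (277,365) and the cross die at (400,362). By the die order, the strip die is therefore at about 33°, under the mouth. The tabs settled at 33–34° against a mouth angle of about 33.5°, so it clicked home. I'll move the arm clear for a final check.

>>> arm_command --pt "-1 0.05 0 -0.02 0" --pt "-1 0.05 0 -0.02 0" --pt "-1 0.04 0 0 0" --pt "-1 0 0 0 0" --pt "-1 0 0 0 0"

```text
clock: 16.42
eef_pos: [402.8, -288.3, 223.5]
eef_rot: [-3.141, 0.001, 3.041]
wrist_force: [0.2, -0.4, 1.0]
finger_gap: 0.3
finger_force: 0.0
```

```bash
python3 -W ignore -c "
from h import *
status()
for n in ('scene','side'):
    c=eyes.camera(n); w=world(c)
    for nm,(x,y,r) in dict(tape=(360,215,75),stamp=(532,-260,40),pot=(775,78,55),ring=(768,-80,50),rib=(386,-207,60)).items():
        k=(np.hypot(w[...,0]-x,w[...,1]-y)<r)&(w[...,2]>6)&(w[...,2]<70); print(n,nm,k.sum(),w[k].min(0).round() if k.any() else '',w[k].max(0).round() if k.any() else '')
c=eyes.camera('side'); cv2.imwrite('pics/e6.png',cv2.resize(c['img'][150:290,220:420],None,fx=4,fy=4,interpolation=cv2.INTER_CUBIC))"
```

```text
pusher r 297.2373826007562 th -129.2269900295094 yaw 174.25386569271137 z 223.52089388687818 q [-0.7   0.14  1.59  0.    1.41 -2.17] [ 0.2 -0.4  1. ] 16.425
scene [(32.7, 35), (-26.8, 53), (-87.3, 49)] hub [591.7 -59.1 112.9]
mouth ((639.2827758789062, -28.026491165161133), 29.010818481445312)
side [(-87.1, 23), (-26.5, 40), (-147.5, 41), (33.7, 48), (152.7, 48), (93.2, 34)] hub [589.6 -56.1 111.9]
mouth ((636.0593872070312, -26.120847702026367), 30.46455192565918)
scene tape 0  
scene stamp 295 [ 514. -283.    6.] [ 559. -239.   57.]
scene pot 454 [739.  44.   6.] [814. 111.  46.]
scene ring 255 [ 733. -115.    6.] [804. -45.  30.]
scene rib 724 [ 337. -255.    6.] [ 428. -173.   13.]
side tape 1245 [311. 165.   6.] [406. 265.  27.]
side stamp 125 [ 524. -275.   10.] [ 557. -237.   53.]
side pot 688 [736.  48.   6.] [810. 115.  45.]
side ring 348 [ 731. -118.    6.] [800. -45.  27.]
side rib 308 [ 336. -241.    6.] [ 431. -171.   11.]
```

View pics/e6.png

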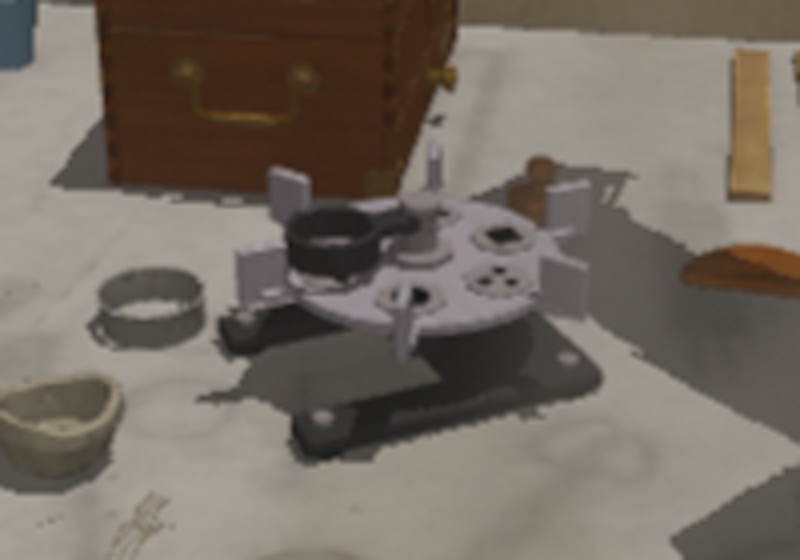

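The side view shows a die straight below the collar at crop (335,265). The round-hole die at (415,295) and the three-hole die at (498,280) follow it counter-clockwise, so that die is the strip die. The tabs are steady at 33.2°, the extruder and bystanders haven't moved, and the arm is clear. Handing in.

```bash
python3 -c "
from cell import ticket
print(ticket.sign_off())"
```

```text
the job is handed in; nothing more can be done
None
```

The job is handed in: by my last camera check the strip die is clicked in under the filling mouth, with the extruder and the other things where they stood; the verdict wasn't shown.

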